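# Clear the sawing jig and butt the batten against its stop

### The arm

A 6-joint arm with a two-finger parallel gripper is mounted at the origin on the work surface. World frame = base frame: x ahead of the robot, y to its left, z up, the work surface at z = 0. Lengths are in m, angles in degrees, forces in N, time in s.
With the tool pointing down it reaches from about 0.3 to 0.75 m from the base axis. Payload 8.5 kg.
Tool frame: the origin (TCP) lies on the centre line of the jaws, within the pads' length; the fingertips stand 11 mm ahead of it and the grasp point (between the pads) lies 8 mm behind it; x points along the fingers, y is the direction in which the jaws open and shut, and the axes are right-handed (so a half turn about x gives the same grasp; the last joint's range is limited). The gripper opens to 85 mm and grips with 20 to 120 N. Pads are 22 mm wide; open, the fingers measure 114 mm over their backs; the gripper's body (76 mm by 85 mm) begins 54 mm behind the grasp point. The pads swing forward as they close: fully open they stand 13 mm farther back than shut.
Start: joints at [58.768, 21.807, 74.336, -0, 83.858, -12.336], TCP at [0.178, 0.52, 0.242] pointing down, gripper open.
Joint ranges: [-178.18, 178.18], [-50.72, 133.34], [12.68, 142.11], [-81.47, 261.47], [9.98, 163.14], [-165.26, 165.26]. Speed limits (degrees/s): [136.94, 136.94, 180, 180, 180, 180].

### API

Orientations are given as a 3x3 rotation matrix whose columns are the frame's x, y, z axes.
In Python, from rig import env gives the robot as it stands.
- The arm moves only by the tool carry_out, never from a script. Its argument "motion" is a list that holds one entry, the list of rows, each a list of 7 numbers: the shift along the tool's x, y, z in cm, then the turn, a rotation vector about the tool's x, y, z in rad, then the finger opening in cm, from 0 to 8.54. A call has 1 to 5 rows; each row is the pose to reach, as a shift and turn from the pose commanded when the call began, along the tool's axes at that moment; what a row does not reach only later rows make up. A row lasts 1/12 s, in which the tool goes at most 41.7 mm and 7.16 degrees, less where a joint would pass 70% of its speed; a pose out of reach is approached as far as the arm can. A call with a gripper value outside its range is refused whole. The fingers move at their own pace and stop on an object; "grip_force" is the grip in N (left out, the last holds). Time passes only in rows, so rows that repeat a pose let the fingers close. It gives the time, the measured TCP pose, the force and the opening at its end, in the units of the state.
- env.observe(): the state, without advancing time (a new reading comes with each control period).
- env.get_image(name): name is "scene" or "top" or "wrist"; returns a dict with "image" (420x560x3 uint8, red, green, blue), "fov_y" (degrees; the focal length in pixels is half the picture's height over the tangent of half this angle, whatever the lens; pixels are square), "cx", "cy" (the principal point, pixels), "R" (3x3) and "t" (3): a world point X has camera coordinates R X + t. Camera axes: x right, y down, z forward; pixel columns grow to the right and rows downward; lengths in m; the calibration is good to about 2 mm. A picture is of the moment at which its call begins. There is no depth.
- env.close_job(): hands the job in, once; it reports no verdict.
The state is a dict: "time_s": time; "q": joint angles; "qvel": joint speeds; "joint_efforts": joint torques, N m; "position": TCP position; "tool_rot": TCP orientation; "ft_force": force on the tool from outside, world axes, zero at the start; "wrist_torque": the same for the moment, N m; "grip_width": finger opening in m.
Only numpy, scipy, OpenCV 4.12 (cv2) and the standard library are available. Lean on these libraries where they do the work, as an engineer would, in place of code of your own. Each camera call takes 0.05 s, during which the arm holds its last target. There are 200 camera calls.

### The job

Get the batten in the sawing jig ready for its next cut: first take the short offcut out of the jig and put it in the blue scrap box. Then bring the batten up flat along the whole fence and slide it along until it butts against the stop with the red spring pin pushed fully in; feel for the stop slowly and gently, do not ram it. Leave the batten there, and leave the other things on the bench alone.

Things in the scene. Friction and masses are not known exactly. Their poses are not given: they have to be found in the camera images.
- jig: sawing jig fixed to the bench: plywood bed 150 (x) x 400 (y) x 18 mm thick, low aluminium fence along its far side. Origin: centre of the bed's underside; y runs along the fence towards the stop, x across the bed to the fence, z up. The fence's face is the plane x = +55 mm; fence 20 mm thick, y = -200 to +140 mm, top 36 mm above the origin (18 above the bed)
- stop: blue block (44 x 30 x 46 mm high, black knob to 66 mm) on the jig's +y end; origin: centre of its underside, on the bed, 37 mm in x from the jig's middle; axes as the jig's. A 16 mm steel rod with a 28 mm round collar points from it to -y, 26 mm above the bed. Its length differs and is not told: the collar's flat face, the hard stop, lies 25 to 70 mm from the origin towards -y
- pin (a joint): red spring pin, 10 mm thick, standing out of the rod's collar along the jig's -y; 0 = fully out by 6 mm, 0.006 = pushed fully in, flush with the collar. Its spring is very weak (under 0.5 N); behind it the collar is solid
- batten: wooden batten 36 (x) x 180 (y) x 50 mm high, about 260 g, lying on the jig's bed, a little off the fence and askew; origin: centre of its underside, y along its length
- offcut: short offcut of the same timber, 36 (x) x 45 (y) x 50 mm high, about 65 g, standing on the jig's bed between the batten and the stop; origin: centre of its underside
- scrap_box: open blue plastic box fixed on the bench, 180 (x) x 160 (y) x 60 mm high, walls and floor 6 mm thick; origin: centre of its underside; a small scrap of wood, 18 mm high, lies on its floor on the -x side
- wrench: bystander, leave alone: steel wrench lying to the right, about 150 mm
- screwdriver: bystander, leave alone: red-handled screwdriver lying on the far side
- tape: bystander, leave alone: black roll of tape lying flat, 90 mm across, 45 mm high
- glue: bystander, leave alone: white glue bottle, 56 mm across, 150 mm high
- spray: bystander, leave alone: yellow and blue spray can, 56 mm across, 190 mm high
- jar: bystander, leave alone: glass jar with steel lid, 70 mm across, 90 mm high

How it is judged (in metres and radians):
On the way:
1. the offcut lies in the scrap box, let go and at rest (x of offcut in the frame of scrap_box between -0.085 and 0.085 m and y of offcut in the frame of scrap_box between -0.075 and 0.075 m and z of offcut in the frame of scrap_box below 0.05 m and linear speed of offcut below 0.03 m/s and contact force between offcut and the fingers below 0.1 N), for 0.2 s.
At the end, for the whole second after the job is handed in: the offcut lies at rest in the scrap box; the batten lies on the bed, its back face within 4 mm of the fence and parallel to it within 0.03 rad, its end against the stop with the pin pressed in by more than 4.2 of its 6 mm; both are let go and at rest (all of step 1 and value of joint pin above 0.0042 m and x of batten in the frame of jig between 0.033 and 0.041 m and angle between the y axis of batten and the y axis of jig, either way round below 0.03 rad and angle between batten's own z axis and vertical below 0.05 rad and z of batten in the frame of jig below 0.022 m and contact force between batten and stop above 0.05 N and linear speed of batten below 0.01 m/s); the robot touches nothing.
It fails at once if the batten or the offcut is rammed against the stop (over 50 N) (contact force between any of batten, offcut and stop above 50 N).
It fails at once if a bystander is moved by more than 40 mm (distance of any of wrench, screwdriver, tape, glue, spray, jar from where it was at the start of the episode above 0.04 m).
It also fails if it takes over 58 s, if anything falls off the work surface, if the arm or the gripper's body presses on something with over 40 N, if the wrist force passes 120 N, or if a joint passes its speed limit or range.

## Working session

There is one attempt and no reset: what is moved stays moved. The work goes in short steps, Python scripts to look and compute and a tool call to move; the robot and the scene stay as the last step left them, time stands still between calls to the robot, and variables do not carry over. Pictures are saved under pics/ and viewed, on a budget of 10 in all, crops included, one or two more only if the job needs it, and the job is handed in when it is done.

Besides the shell and the picture viewer there is one more tool, called after ">>>" by a JSON object that holds its "op" and its "data". carry_out: Moves the arm, as the interface text tells. Its arguments: {"type":"object","properties":{"motion":{"type":"array","items":{"type":"array","items":{"type":"array","items":{"type":"number"}}}},"grip_force":{"type":"number"}},"required":["motion"]}

```bash
mkdir -p pics; cat > h.py <<'E'
import numpy as np, cv2
from rig import env
def ray(im,u,v):
    f=im["image"].shape[0]/2/np.tan(np.radians(im["fov_y"])/2)
    d=np.array([(u-im["cx"])/f,(v-im["cy"])/f,1.]); R=np.array(im["R"]);t=np.array(im["t"])
    return -R.T@t, R.T@d
def pt(im,u,v,z):
    o,d=ray(im,u,v); return o+d*(z-o[2])/d[2]
def proj(im,X):
    f=im["image"].shape[0]/2/np.tan(np.radians(im["fov_y"])/2)
    c=np.array(im["R"])@np.array(X)+np.array(im["t"]); return c[0]/c[2]*f+im["cx"],c[1]/c[2]*f+im["cy"]
def save(im,n,crop=None,s=1):
    a=im["image"]
    if crop: a=a[crop[1]:crop[3],crop[0]:crop[2]]
    cv2.imwrite(n,cv2.resize(a[:,:,::-1],None,fx=s,fy=s,interpolation=cv2.INTER_CUBIC))
E
python3 - <<'E'
from h import *
a=env.get_image("top");b=env.get_image("scene")
print({k:np.round(v,3).tolist() for k,v in a.items() if k!="image"},{k:np.round(v,3).tolist() for k,v in b.items() if k!="image"})
save(a,"pics/top.png",None,1.4);save(b,"pics/scene.png",None,1.4)
print(env.observe())
E
```

```text
{'fov_y': 47.504, 'cx': 285.256, 'cy': 218.054, 'R': [[0.025, -1.0, 0.008], [-0.988, -0.026, -0.152], [0.152, -0.004, -0.988]], 't': [-0.087, 0.566, 1.355]} {'fov_y': 48.139, 'cx': 281.541, 'cy': 212.853, 'R': [[0.856, 0.516, -0.013], [0.33, -0.567, -0.755], [-0.397, 0.642, -0.656]], 't': [-0.44, -0.161, 1.596]}
{'time_s': 0.1, 'q': array([ 5.87683868e+01,  2.18386917e+01,  7.43790496e+01, -7.83163137e-04,
        8.38546733e+01, -1.23389155e+01]), 'qvel': array([-0.00664141, -0.00776223, -0.13768342, -0.02160584,  0.07256544,
        0.01210865]), 'joint_efforts': array([ 4.37650378e-03, -4.49222875e+01, -2.31655008e+01, -1.78898804e-04,
        3.68785972e-03, -1.64380475e-05]), 'position': array([0.17800012, 0.52015674, 0.24176686]), 'tool_rot': array([[-6.43696638e-04,  3.23795047e-01,  9.46127028e-01],
       [-1.08775791e-03,  9.46126438e-01, -3.23795585e-01],
       [-9.99999201e-01, -1.23758329e-03, -2.56807783e-04]]), 'ft_force': array([-0.70677613,  0.5298305 , -0.03109902]), 'wrist_torque': array([0.04846039, 0.01899788, 0.01555366]), 'grip_width': 0.0853558285051166}
```

View pics/top.png

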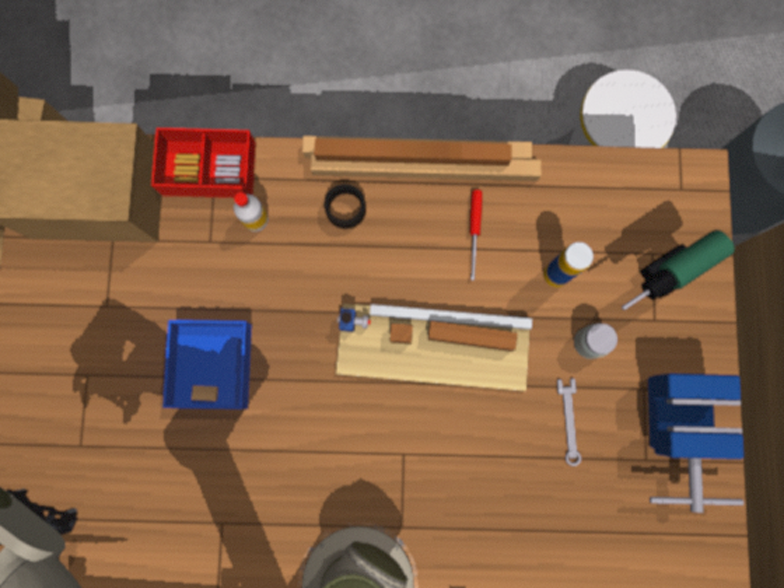

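View pics/scene.png

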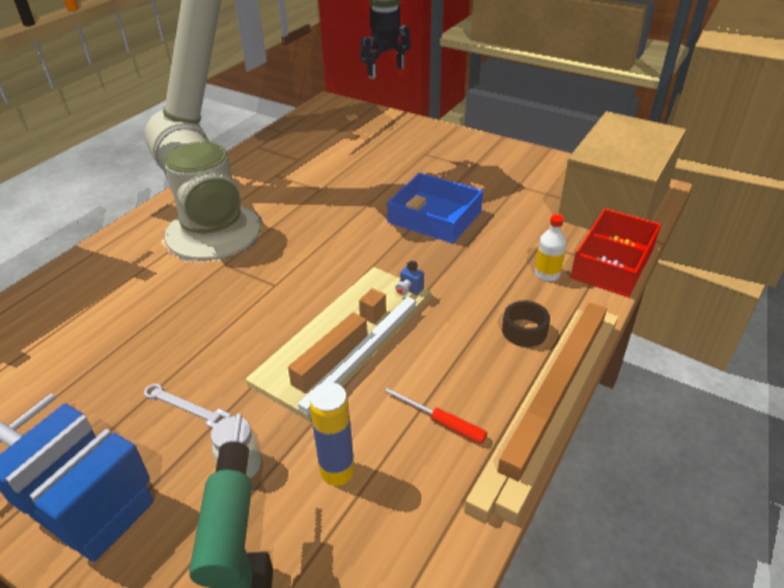

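The top view (1.4×) shows the jig at about (435,345), the offcut at (401,330), the batten at (472,335), the stop at (350,318) and the box at (207,365). The scene view agrees. Next I'll measure with a zoomed crop and masks.

```bash
python3 - <<'E'
from h import *
a=env.get_image("top")
save(a,"pics/crop.png",(230,205,390,290),5)
hsv=cv2.cvtColor(a["image"],cv2.COLOR_RGB2HSV)
for p in [(286,236),(340,242),(337,260),(300,220),(400,280),(248,228)]: print(p,hsv[p[1],p[0]],a["image"][p[1],p[0]])
# wood in jig region; bed region
roi=np.zeros(hsv.shape[:2],np.uint8); roi[205:290,232:390]=255
bed=((hsv[:,:,0]>17)&(hsv[:,:,0]<32)&(hsv[:,:,1]>60)&(hsv[:,:,2]>150)&(roi>0)).astype(np.uint8)
cs,_=cv2.findContours(bed,cv2.RETR_EXTERNAL,cv2.CHAIN_APPROX_NONE)
c=max(cs,key=cv2.contourArea);hull=cv2.convexHull(c);print("bed",cv2.contourArea(c),cv2.approxPolyDP(hull,4,True)[:,0].tolist())
m=((hsv[:,:,0]<17)&(hsv[:,:,1]>100)).astype(np.uint8)
hm=np.zeros_like(m);cv2.fillPoly(hm,[hull],1);hm=cv2.dilate(hm,None)
for c in cv2.findContours(m*hm,cv2.RETR_EXTERNAL,cv2.CHAIN_APPROX_NONE)[0]:
    if cv2.contourArea(c)>80: print("wood",cv2.contourArea(c),cv2.minAreaRect(c),cv2.approxPolyDP(c,2,True)[:,0].tolist())
b=((hsv[:,:,0]>105)&(hsv[:,:,0]<128)&(hsv[:,:,1]>150)).astype(np.uint8)
for c in cv2.findContours(b,cv2.RETR_EXTERNAL,cv2.CHAIN_APPROX_NONE)[0]:
    if cv2.contourArea(c)>60: print("blue",cv2.contourArea(c),cv2.minAreaRect(c),cv2.boxPoints(cv2.minAreaRect(c)).round(1).tolist())
E
```

```text
(286, 236) [ 13 161 155] [155 100  57]
(340, 242) [ 14 161 165] [165 109  61]
(337, 260) [ 20 102 214] [214 185 128]
(300, 220) [  6  23 153] [153 142 139]
(400, 280) [154  11 179] [179 171 178]
(248, 228) [13 67 53] [53 45 39]
bed 4203.5 [[243, 237], [265, 226], [374, 235], [375, 278], [241, 267]]
wood 189.5 ((285.9552001953125, 237.5379638671875), (15.944732666015625, 13.868596076965332), 4.763641834259033) [[279, 231], [278, 242], [292, 245], [294, 232]]
wood 833.5 ((337.0076904296875, 239.4384765625), (63.87788772583008, 14.760132789611816), 7.125016689300537) [[306, 230], [306, 242], [362, 250], [368, 248], [369, 238], [365, 236]]
blue 2599.5 ((497.0, 296.4999694824219), (65.99998474121094, 58.99999237060547), -0.0) [[464.0, 326.0], [464.0, 267.0], [530.0, 267.0], [530.0, 326.0]]
blue 3428.0 ((147.0, 259.5), (61.0, 60.0), 90.0) [[117.0, 229.0], [177.0, 229.0], [177.0, 290.0], [117.0, 290.0]]
blue 96.5 ((397.9097900390625, 194.9918212890625), (16.260684967041016, 10.114913940429688), 50.19443130493164) [[388.79998779296875, 192.0], [396.6000061035156, 185.5], [407.0, 198.0], [399.20001220703125, 204.5]]
```

View pics/crop.png

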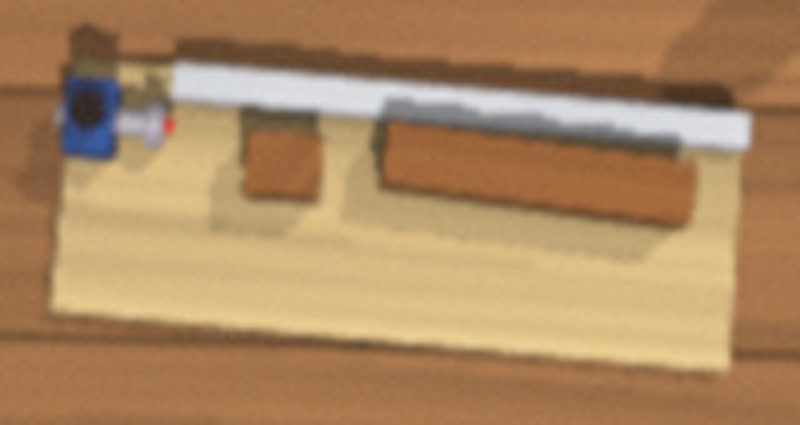

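The crop (5×, offset 230,205) shows the stop with its red pin tip at (170,126). The offcut top spans about (247..320, 130..197), the batten corners are (385,122), (697,165), (690,226) and (380,187), and the fence's front top edge runs (175,100)–(748,150).

```bash
python3 - <<'E'
from h import *
a=env.get_image("top")
def P(x,y,z): return pt(a,230+x/5,205+y/5,z)
def show(n,pts,z):
    q=np.array([P(x,y,z)[:2] for x,y in pts]);print(n,(q*1000).round(0).tolist());return q
f=show("fence front top",[(175,100),(748,150)],.036)
fb=show("fence back",[(178,62),(750,112)],.036)
show("bed near edge",[(52,312),(728,370)],.018)
show("stop top",[(65,80),(118,80),(116,158),(63,155)],.064)
show("pin",[(170,126)],.044)
o=show("offcut",[(247,130),(320,133),(318,199),(246,195)],.068)
b=show("batten",[(385,122),(697,165),(690,226),(380,187)],.068)
box=np.array([pt(a,u,v,.06)[:2] for u,v in [(117,229),(177,229),(177,290),(117,290)]]);print("box",box.round(3).tolist())
near=show("bed near",[(52,312),(728,370)],.018)
d=near[0]-near[1];yj=np.degrees(np.arctan2(d[1],d[0]));print("len",np.linalg.norm(d),"jig y dir",yj)
d=f[0]-f[1];print("fence len",np.linalg.norm(d),np.degrees(np.arctan2(d[1],d[0])))
for q in(o,b):
    e=(q[0]+q[3]-q[1]-q[2])/2;print("ctr",q.mean(0),"len",np.linalg.norm(e),"yaw",np.degrees(np.arctan2(e[1],e[0])))
E
```

```text
fence front top [[547.0, -13.0], [526.0, -350.0]]
fence back [[570.0, -14.0], [549.0, -352.0]]
bed near edge [[422.0, 56.0], [398.0, -342.0]]
stop top [[553.0, 50.0], [554.0, 19.0], [509.0, 19.0], [510.0, 49.0]]
pin [[531.0, -11.0]]
offcut [[526.0, -56.0], [526.0, -98.0], [488.0, -98.0], [489.0, -57.0]]
batten [[533.0, -135.0], [513.0, -315.0], [478.0, -310.0], [495.0, -133.0]]
box [[0.521, 0.411], [0.525, 0.239], [0.352, 0.229], [0.348, 0.398]]
bed near [[422.0, 56.0], [398.0, -342.0]]
len 0.39812702750211737 jig y dir 86.56786695216411
fence len 0.3378566643822107 86.45892258051472
ctr [ 0.50714924 -0.07717936] len 0.04154045615172864 yaw 88.70238957322734
ctr [ 0.50474138 -0.2233327 ] len 0.1793339119570161 yaw 83.92072996809425
```

Measured: jig centre about (0.484,-0.148) with its y axis at 86.5°, offcut (0.507,-0.077) at 88.7°, batten (0.505,-0.223) at 83.9°, box about (0.437,0.326). Moving above the offcut.

>>> {"op": "carry_out", "data": {"motion": [[[0.2,-2.3,2.5,0,0,0,6.5],[0.4,-4.6,5.0,0,0,0,6.5],[0.6,-6.9,7.6,0,0,0,6.5],[0.8,-9.2,10.1,0,0,0,6.5],[1.0,-11.5,12.6,0,0,0,6.5]]]}}

```text
time_s: 0.62
position: [0.2604, 0.3693, 0.2321]
tool_rot: [[-0.0, 0.323, 0.946], [-0.0, 0.946, -0.323], [-1.0, -0.0, 0.0]]
ft_force: [1.4, 0.8, -0.3]
grip_width: 0.0648
```

>>> {"op": "carry_out", "data": {"motion": [[[0.2,-2.3,2.5,0,0,0,6.5],[0.4,-4.6,5.0,0,0,0,6.5],[0.6,-6.9,7.6,0,0,0,6.5],[0.8,-9.2,10.1,0,0,0,6.5],[1.0,-11.5,12.6,0,0,0,6.5]]]}}

```text
time_s: 1.03
position: [0.3424, 0.2196, 0.2223]
tool_rot: [[0.0, 0.324, 0.946], [0.0, 0.946, -0.324], [-1.0, 0.0, 0.0]]
ft_force: [1.4, 0.4, 0.1]
grip_width: 0.0652
```

>>> {"op": "carry_out", "data": {"motion": [[[0.2,-2.3,2.5,0,0,0,6.5],[0.4,-4.6,5.0,0,0,0,6.5],[0.6,-6.9,7.6,0,0,0,6.5],[0.8,-9.2,10.1,0,0,0,6.5],[1.0,-11.5,12.6,0,0,0,6.5]]]}}

```text
time_s: 1.45
position: [0.4245, 0.0698, 0.2123]
tool_rot: [[0.0, 0.324, 0.946], [0.0, 0.946, -0.324], [-1.0, 0.0, 0.0]]
ft_force: [0.3, -0.6, -0.1]
grip_width: 0.0652
```

>>> {"op": "carry_out", "data": {"motion": [[[0.2,-2.3,2.5,-0.06,0,0,6.5],[0.4,-4.6,5.0,-0.12,0,0,6.5],[0.6,-6.9,7.6,-0.18,0,0,6.5],[0.8,-9.2,10.1,-0.24,0,0,6.5],[1.0,-11.3,12.7,-0.307,0,0,6.5]]]}}

```text
time_s: 1.87
position: [0.5079, -0.0784, 0.2021]
tool_rot: [[-0.0, 0.02, 1.0], [0.0, 1.0, -0.02], [-1.0, 0.0, -0.0]]
ft_force: [0.2, 0.8, -0.4]
grip_width: 0.0649
```

```bash
python3 - <<'E'
from h import *
a=env.get_image("wrist");save(a,"pics/w1.png",None,1.4)
print((-np.array(a["R"]).T@np.array(a["t"])).round(3))
c=np.array([.507,-.077]);x=np.array([.9997,-.022]);y=np.array([.022,.9997])
for s,t in [(1,1),(1,-1),(-1,-1),(-1,1)]: print((np.array(proj(a,[*(c+s*.018*x+t*.0225*y),.068]))*1.4).round())
E
```

```text
[ 0.434 -0.076  0.334]
[423. 308.]
[349. 308.]
[348. 249.]
[425. 250.]
```

View pics/w1.png

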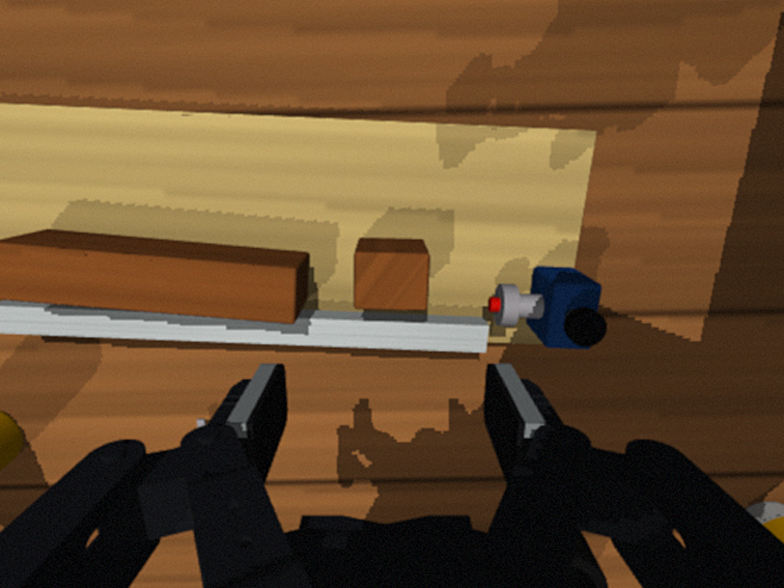

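The wrist view shows the offcut top at x 354–428, y 250–310 (1.4×), about 2 mm towards +y from the prediction. The batten and stop are clear of the fingers' way.

>>> {"op": "carry_out", "data": {"motion": [[[3.0,0.3,0,0,0,0,6.5],[6.0,0.3,0,0,0,0,6.5],[9.0,0.3,0,0,0,0,6.5],[12.0,0.3,0,0,0,0,6.5],[14.0,0.3,0,0,0,0,6.5]]]}}

```text
time_s: 2.33
position: [0.5066, -0.0731, 0.0599]
tool_rot: [[-0.003, 0.023, 1.0], [0.001, 1.0, -0.023], [-1.0, 0.001, -0.003]]
ft_force: [0.4, 0.7, 0.0]
grip_width: 0.0651
```

>>> {"op": "carry_out", "data": {"motion": [[[1.0,0,0,0,0,0,6.5],[1.7,0,0,0,0,0,6.5],[1.7,0,0,0,0,0,5.2],[1.7,0,0,0,0,0,4.0],[1.7,0,0,0,0,0,4.0]]], "grip_force": 30}}

```text
time_s: 2.75
position: [0.5081, -0.0737, 0.0462]
tool_rot: [[0.002, 0.023, 1.0], [-0.001, 1.0, -0.023], [-1.0, -0.001, 0.002]]
ft_force: [-0.4, -0.9, -0.5]
grip_width: 0.0448
```

>>> {"op": "carry_out", "data": {"motion": [[[0,0,0,0,0,0,3.5],[0,0,0,0,0,0,3.5],[-1,0,0,0,0,0,3.5],[-3,0,0,0,0,0,3.5],[-5,0,0,0,0,0,3.5]]]}}

```text
time_s: 3.17
position: [0.5073, -0.0734, 0.0959]
tool_rot: [[-0.001, 0.023, 1.0], [0.0, 1.0, -0.023], [-1.0, 0.0, -0.001]]
ft_force: [0.5, -0.3, -0.6]
grip_width: 0.0443
```

>>> {"op": "carry_out", "data": {"motion": [[[-2.5,0,0,0,0,0,3.5],[-5,0.5,0,0,0,0,3.5],[-7,2.5,-0.2,0,0,0,3.5],[-7,5.5,-0.5,0,0,0,3.5],[-7,9,-0.9,0,0,0,3.5]]]}}

```text
time_s: 3.58
position: [0.5012, 0.0167, 0.1669]
tool_rot: [[0.004, 0.025, 1.0], [-0.001, 1.0, -0.025], [-1.0, -0.001, 0.004]]
ft_force: [0.4, 1.0, -0.7]
grip_width: 0.0448
```

>>> {"op": "carry_out", "data": {"motion": [[[0,3.5,-0.4,0,0,0,3.5],[0,7,-0.8,0,0,0,3.5],[0,10.5,-1.1,0,0,0,3.5],[0,14,-1.4,0,0,0,3.5],[0,17.5,-1.8,0,0,0,3.5]]]}}

```text
time_s: 4.0
position: [0.4863, 0.1937, 0.1658]
tool_rot: [[0.001, 0.023, 1.0], [0.0, 1.0, -0.023], [-1.0, 0.0, 0.001]]
ft_force: [1.3, -1.4, -0.2]
grip_width: 0.0447
```

>>> {"op": "carry_out", "data": {"motion": [[[0,3.5,-0.4,0,0,0,3.5],[0,7,-0.8,0,0,0,3.5],[0,10,-1.1,0,0,0,3.5],[0,12.5,-1.3,0,0,0,3.5],[0,13.3,-1.4,0,0,0,3.5]]]}}

```text
time_s: 4.42
position: [0.4749, 0.3284, 0.1655]
tool_rot: [[0.001, 0.02, 1.0], [0.001, 1.0, -0.02], [-1.0, 0.001, 0.001]]
ft_force: [0.1, 0.8, -0.4]
grip_width: 0.0447
```

```bash
python3 - <<'E'
from h import *
s=env.observe();print(s["position"],s["grip_width"])
a=env.get_image("top");save(a,"pics/t2.png",(90,200,250,320),4)
E
```

```text
[0.47493975 0.32836597 0.16553033] 0.0447198005635689
```

View pics/t2.png

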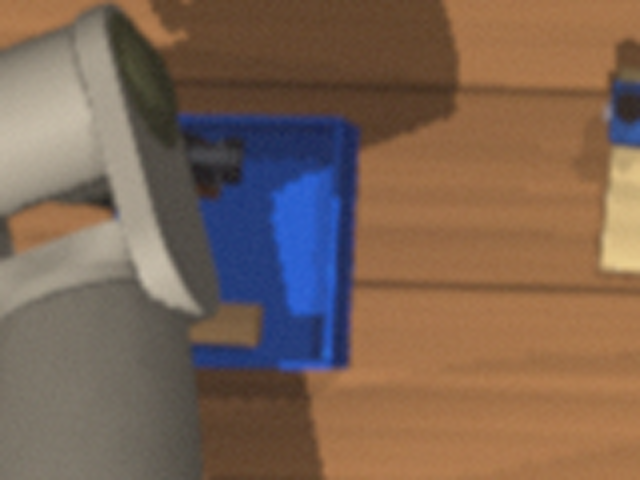

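The gripper with the offcut stands over the far half of the box, clear of the scrap at (230,325). Lowering and releasing.

>>> {"op": "carry_out", "data": {"motion": [[[2.5,0,0,0,0,0,3.5],[5,0,0,0,0,0,3.5],[7.5,0,0,0,0,0,3.5],[10,0,0,0,0,0,3.5],[11.5,0,0,0,0,0,3.5]]]}}

```text
time_s: 4.88
position: [0.4751, 0.3236, 0.0482]
tool_rot: [[-0.003, 0.024, 1.0], [-0.001, 1.0, -0.024], [-1.0, -0.001, -0.003]]
ft_force: [-0.5, -0.3, -0.0]
grip_width: 0.0448
```

>>> {"op": "carry_out", "data": {"motion": [[[0.5,0,0,0,0,0,3.5],[0.9,0,0,0,0,0,3.5],[1.2,0,0,0,0,0,3.5],[1.2,0,0,0,0,0,5.0],[1.2,0,0,0,0,0,6.0]]]}}

```text
time_s: 5.3
position: [0.4762, 0.3253, 0.0393]
tool_rot: [[0.002, 0.023, 1.0], [0.001, 1.0, -0.023], [-1.0, 0.001, 0.002]]
ft_force: [1.0, 0.3, 0.6]
grip_width: 0.0591
```

>>> {"op": "carry_out", "data": {"motion": [[[0,0,0,0,0,0,6],[0,0,0,0,0,0,6],[-2.5,0,0,0,0,0,6],[-6,0,0,0,0,0,6],[-10,0,0,0,0,0,6]]]}}

```text
time_s: 5.72
position: [0.475, 0.325, 0.1387]
tool_rot: [[-0.003, 0.023, 1.0], [-0.001, 1.0, -0.023], [-1.0, -0.001, -0.003]]
ft_force: [0.7, 1.0, -0.2]
grip_width: 0.0597
```

>>> {"op": "carry_out", "data": {"motion": [[[-2,-3.6,0.3,0.11,0,0,7],[-4,-7.3,0.6,0.22,0,0,7],[-6,-11,0.8,0.33,0,0,7],[-6,-14.7,1.1,0.44,0,0,7],[-6,-18.3,1.4,0.552,0,0,7]]]}}

```text
time_s: 6.13
position: [0.4857, 0.1405, 0.2001]
tool_rot: [[0.004, 0.548, 0.837], [0.0, 0.837, -0.548], [-1.0, 0.002, 0.003]]
ft_force: [0.9, -0.6, -0.2]
grip_width: 0.0699
```

>>> {"op": "carry_out", "data": {"motion": [[[0,-3,2.2,0.11,0,0,7],[0,-5.9,4.3,0.22,0,0,7],[0,-8.9,6.5,0.33,0,0,7],[0,-11.8,8.6,0.44,0,0,7],[0,-14.8,10.8,0.552,0,0,7]]]}}

```text
time_s: 6.55
position: [0.4954, -0.0425, 0.1989]
tool_rot: [[0.001, 0.905, 0.425], [-0.0, 0.425, -0.905], [-1.0, 0.001, 0.001]]
ft_force: [1.1, 0.5, -0.5]
grip_width: 0.0697
```

>>> {"op": "carry_out", "data": {"motion": [[[0,-1.4,3.4,0.11,0,0,7],[0,-2.8,6.8,0.22,0,0,7],[0,-4.2,10.2,0.33,0,0,7],[0,-5.6,13.6,0.44,0,0,7],[0,-7,17,0.552,0,0,7]]]}}

```text
time_s: 6.97
position: [0.5053, -0.2263, 0.1988]
tool_rot: [[0.001, 0.994, -0.113], [-0.0, -0.113, -0.994], [-1.0, 0.001, 0.0]]
ft_force: [0.9, 0.5, -0.1]
grip_width: 0.0698
```

```bash
python3 - <<'E'
from h import *
s=env.observe();print(s["position"],s["tool_rot"].round(3).tolist(),s["grip_width"],s["q"].round(1))
a=env.get_image("top");
hsv=cv2.cvtColor(a["image"],cv2.COLOR_RGB2HSV)
save(a,"pics/t3.png",(100,205,260,305),4)
b=env.get_image("wrist");save(b,"pics/w3.png")
c=np.array([.505,-.223])
th=np.radians(83.9);y=np.array([np.cos(th),np.sin(th)]);x=np.array([y[1],-y[0]])
for s,t in [(1,1),(1,-1),(-1,-1),(-1,1)]: print(np.array(proj(b,[*(c+s*.018*x+t*.09*y),.068])).round())
w=cv2.imread("pics/w3.png");cv2.imwrite("pics/w3c.png",np.vstack([w,cv2.resize(cv2.imread("pics/t3.png"),(560,180*2-180))]))
E
```

```text
[ 0.50528117 -0.22628197  0.19882577] [[0.001, 0.994, -0.113], [-0.0, -0.113, -0.994], [-1.0, 0.001, 0.0]] 0.06975585346893529 [-36.4  24.2  78.1   0.   77.7 -29.9]
[294.  73.]
[294. 289.]
[254. 290.]
[245.  74.]
```

View pics/w3c.png

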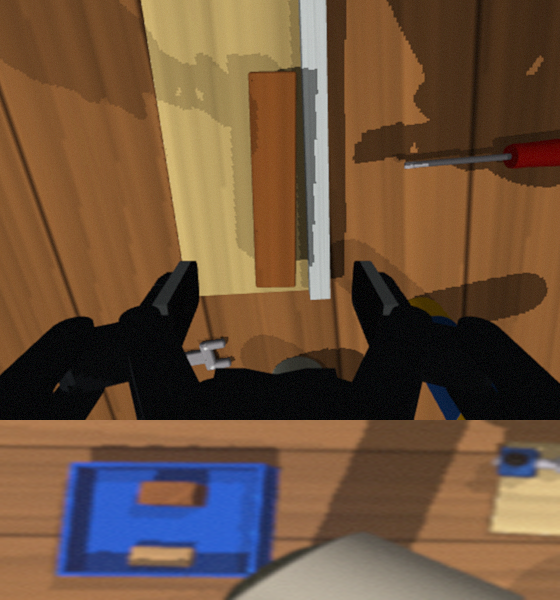

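The wrist view shows the batten at x≈250–296, y 72–287, within about 2 mm of prediction. The inset shows the offcut standing in the box. Lowering with the tips above the fence top, and gripping lightly.

>>> {"op": "carry_out", "data": {"motion": [[[3,0.1,0,0,0,0,7],[6,0.1,0,0,0,0,7],[9,0.1,0,0,0,0,7],[11.5,0.1,0,0,0,0,7],[13,0.1,0,0,0,0,7]]]}}

```text
time_s: 7.48
position: [0.5057, -0.2234, 0.0661]
tool_rot: [[-0.003, 0.994, -0.107], [0.002, -0.107, -0.994], [-1.0, -0.003, -0.002]]
ft_force: [0.1, -0.3, -0.3]
grip_width: 0.0701
```

>>> {"op": "carry_out", "data": {"motion": [[[0.8,0,0,0,0,0,6.5],[1.6,0,0,0,0,0,5.5],[1.6,0,0,0,0,0,4.5],[1.6,0,0,0,0,0,4.0],[1.6,0,0,0,0,0,3.6]]], "grip_force": 20}}

```text
time_s: 7.9
position: [0.5068, -0.2247, 0.0533]
tool_rot: [[0.001, 0.994, -0.108], [-0.001, -0.108, -0.994], [-1.0, 0.001, 0.001]]
ft_force: [-1.5, -0.4, -0.6]
grip_width: 0.0357
```

>>> {"op": "carry_out", "data": {"motion": [[[0,0,0,0,0,0,3.0],[0,0,0,0,0,0,3.0],[0,0,0,0,0,0,3.0],[0,0,0,0,0,0,3.0]]]}}

```text
time_s: 8.23
position: [0.5068, -0.2247, 0.0534]
tool_rot: [[0.001, 0.994, -0.108], [-0.001, -0.108, -0.994], [-1.0, 0.001, 0.001]]
ft_force: [-2.7, 1.4, 6.7]
grip_width: 0.0361
```

```bash
python3 - <<'E'
from h import *
s=env.observe();print(s["position"],s["tool_rot"].round(4).tolist(),s["grip_width"],s["ft_force"])
E
```

```text
[ 0.50676586 -0.22472389  0.05339778] [[0.0012, 0.9942, -0.1076], [-0.0009, -0.1076, -0.9942], [-1.0, 0.0013, 0.0008]] 0.03613533757395742 [-2.74118204  1.40527966  6.7059273 ]
```

>>> {"op": "carry_out", "data": {"motion": [[[0,0.1,0,-0.01,0,0,3.0],[0,0.25,0,-0.02,0,0,3.0],[0,0.4,0,-0.035,0,0,3.0],[0,0.6,0,-0.047,0,0,3.0],[0,0.6,0,-0.047,0,0,3.0]]]}}

```text
time_s: 8.65
position: [0.5123, -0.2255, 0.0534]
tool_rot: [[-0.0, 0.998, -0.06], [-0.001, -0.06, -0.998], [-1.0, -0.0, 0.001]]
ft_force: [-5.6, 0.4, 7.5]
grip_width: 0.0357
```

>>> {"op": "carry_out", "data": {"motion": [[[0,0.05,0,0,0,0,3.0],[0,0.1,0,0,0,0,3.0],[0,0.1,0,0,0,0,3.0]]]}}

```text
time_s: 8.9
position: [0.5124, -0.2255, 0.0534]
tool_rot: [[-0.002, 0.998, -0.06], [-0.001, -0.06, -0.998], [-1.0, -0.002, 0.001]]
ft_force: [-9.8, -0.1, 10.5]
grip_width: 0.0359
```

>>> {"op": "carry_out", "data": {"motion": [[[0,0.05,0,0,0,0,3.0],[0,0.1,0,0,0,0,3.0],[0,0.1,0,0,0,0,3.0]]]}}

```text
time_s: 9.15
position: [0.5134, -0.2255, 0.0535]
tool_rot: [[-0.002, 0.998, -0.061], [-0.001, -0.061, -0.998], [-1.0, -0.002, 0.001]]
ft_force: [-9.1, 0.5, 10.4]
grip_width: 0.0355
```

>>> {"op": "carry_out", "data": {"motion": [[[-0.04,0,0,0,0,0,3.0],[-0.04,0.1,0,0,0,0,3.0],[-0.04,0.1,0,0,0,0,3.0]]]}}

```text
time_s: 9.4
position: [0.515, -0.2255, 0.0534]
tool_rot: [[-0.001, 0.998, -0.061], [-0.0, -0.061, -0.998], [-1.0, -0.001, 0.0]]
ft_force: [-6.2, 0.9, 7.6]
grip_width: 0.0355
```

>>> {"op": "carry_out", "data": {"motion": [[[0,0.05,0,0,0,0,3.0],[0,0.1,0,0,0,0,3.0],[0,0.1,0,0,0,0,3.0]]]}}

```text
time_s: 9.65
position: [0.5158, -0.2256, 0.0534]
tool_rot: [[-0.001, 0.998, -0.061], [-0.0, -0.061, -0.998], [-1.0, -0.001, 0.0]]
ft_force: [-7.7, -0.1, 7.3]
grip_width: 0.0359
```

```bash
python3 - <<'E'
from h import *
a=env.get_image("wrist");save(a,"pics/w4.png",(60,0,500,330),1.7)
E
```

```text
(no output)
```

View pics/w4.png

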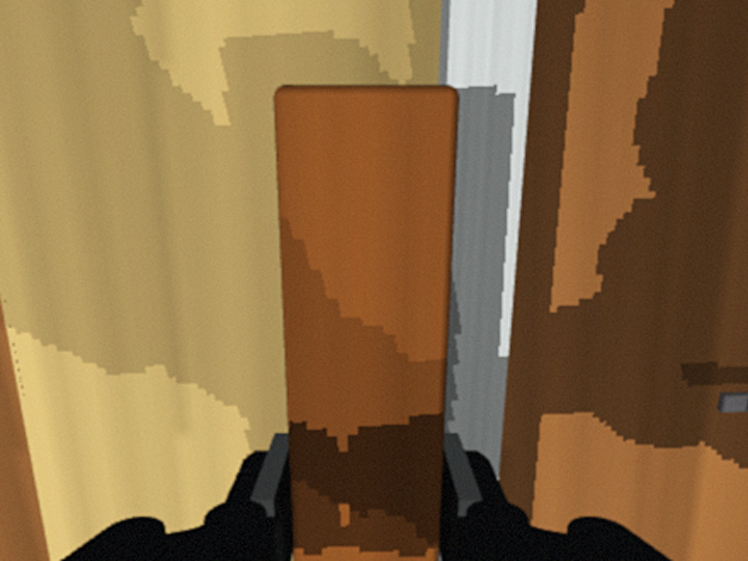

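The wrist crop shows the batten's right edge (458,110)–(447,350), close to the fence. The fence's front top edge is at (446,60) and its back edge runs (537,10)–(507,350). Computing the gap and angle.

```bash
python3 - <<'E'
from h import *
a=env.get_image("wrist")
def P(x,y,z): return pt(a,60+x/1.7,y/1.7,z)[:2]
ff=P(446,60,.036);b0,b1=P(537,10,.036),P(507,350,.036);r0,r1=P(458,110,.068),P(447,350,.068);l0,l1=P(276,110,.068),P(290,440,.068)
xd=np.array([.998,-.061])
for n,p in dict(ff=ff,b0=b0,b1=b1,r0=r0,r1=r1,l0=l0,l1=l1).items(): print(n,p.round(4),"along x",(p@xd).round(4))
ang=lambda d:np.degrees(np.arctan2(d[1],d[0]))
print(ang(b0-b1),ang(r0-r1),ang(l0-l1),env.observe()["tool_rot"][:,1])
E
```

```text
ff [ 0.542  -0.1237] along x 0.5484
b0 [ 0.5634 -0.1144] along x 0.5692
b1 [ 0.5574 -0.197 ] along x 0.5683
r0 [ 0.5397 -0.1383] along x 0.547
r1 [ 0.5367 -0.1863] along x 0.547
l0 [ 0.5048 -0.1362] along x 0.5121
l1 [ 0.5005 -0.2055] along x 0.512
85.88136723998498 86.42789893043923 86.49747416627834 [ 0.99815802 -0.06065307 -0.00133023]
```

>>> {"op": "carry_out", "data": {"motion": [[[0,0.05,0,0,0,0,3.0],[0,0.1,0,0,0,0,3.0],[0,0.1,0,0,0,0,3.0]]]}}

```text
time_s: 10.0
position: [0.5169, -0.2256, 0.0534]
tool_rot: [[-0.001, 0.998, -0.061], [-0.0, -0.061, -0.998], [-1.0, -0.001, 0.0]]
ft_force: [-7.5, -0.5, 8.4]
grip_width: 0.0357
```

>>> {"op": "carry_out", "data": {"motion": [[[0,0.05,0,0,0,0,3.0],[0,0.1,0,0,0,0,3.0],[0,0.1,0,0,0,0,3.0]]]}}

```text
time_s: 10.25
position: [0.5172, -0.2256, 0.0534]
tool_rot: [[-0.003, 0.998, -0.061], [0.0, -0.061, -0.998], [-1.0, -0.003, -0.0]]
ft_force: [-10.6, -0.5, 10.0]
grip_width: 0.036
```

Fence contact felt (force up, motion stalled at x = 0.517). I'll ease off slightly, then slide along the fence towards the stop.

>>> {"op": "carry_out", "data": {"motion": [[[-0.03,-0.04,-0.3,0,0,0,3.0],[-0.03,-0.04,-1.3,0,0,0,3.0],[-0.03,-0.04,-2.5,0,0,0,3.0],[-0.03,-0.04,-3.7,0,0,0,3.0],[-0.03,-0.04,-5,0,0,0,3.0]]]}}

```text
time_s: 10.67
position: [0.5203, -0.1771, 0.0535]
tool_rot: [[-0.002, 0.998, -0.062], [-0.003, -0.062, -0.998], [-1.0, -0.001, 0.003]]
ft_force: [-8.5, -9.8, 3.2]
grip_width: 0.0356
```

>>> {"op": "carry_out", "data": {"motion": [[[0,0,-1.2,0,0,0,3.0],[0,0,-2.4,0,0,0,3.0],[0,0,-3.4,0,0,0,3.0],[0,0,-4.2,0,0,0,3.0],[0,0,-4.5,0,0,0,3.0]]]}}

```text
time_s: 11.08
position: [0.5232, -0.1311, 0.0535]
tool_rot: [[-0.001, 0.998, -0.061], [-0.002, -0.061, -0.998], [-1.0, -0.001, 0.002]]
ft_force: [-8.5, -9.7, 4.1]
grip_width: 0.036
```

```bash
python3 - <<'E'
from h import *
s=env.observe();print(s["position"],s["tool_rot"].round(4).tolist(),s["grip_width"],s["ft_force"])
a=env.get_image("wrist");save(a,"pics/w5.png",(60,0,500,330),1.7)
E
```

```text
[ 0.52320812 -0.1311126   0.05345679] [[-0.0014, 0.9982, -0.0606], [-0.002, -0.0606, -0.9982], [-1.0, -0.0013, 0.0021]] 0.0359516423062919 [-8.51638838 -9.74015139  4.14627218]
```

View pics/w5.png

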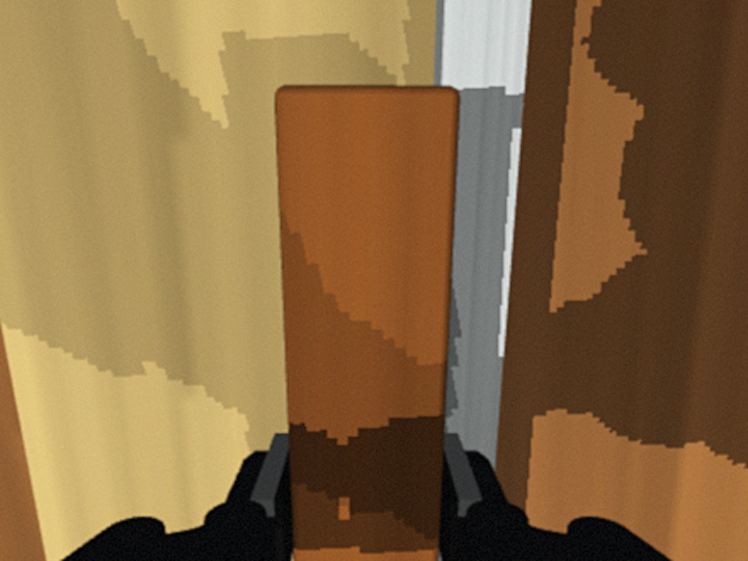

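The batten sits unchanged in the jaws and along the fence; the stop is still out of view. By my figures the pin is about 29 mm ahead, so I go 20 mm and then feel slowly.

>>> {"op": "carry_out", "data": {"motion": [[[0,0,-0.5,0,0,0,3.0],[0,0,-1.0,0,0,0,3.0],[0,0,-1.5,0,0,0,3.0],[0,0,-1.8,0,0,0,3.0],[0,0,-2.0,0,0,0,3.0]]]}}

```text
time_s: 11.55
position: [0.5244, -0.1119, 0.0534]
tool_rot: [[-0.001, 0.998, -0.061], [-0.002, -0.061, -0.998], [-1.0, -0.001, 0.002]]
ft_force: [-8.0, -9.9, 4.7]
grip_width: 0.0357
```

>>> {"op": "carry_out", "data": {"motion": [[[0,0,-0.1,0,0,0,3.0],[0,0,-0.2,0,0,0,3.0],[0,0,-0.3,0,0,0,3.0],[0,0,-0.4,0,0,0,3.0],[0,0,-0.5,0,0,0,3.0]]]}}

```text
time_s: 11.97
position: [0.5247, -0.1073, 0.0535]
tool_rot: [[-0.001, 0.998, -0.061], [-0.002, -0.061, -0.998], [-1.0, -0.001, 0.003]]
ft_force: [-7.3, -8.7, 4.0]
grip_width: 0.0358
```

```bash
python3 - <<'E'
from h import *
a=env.get_image("top");save(a,"pics/t6.png",(230,205,330,280),7)
E
```

```text
(no output)
```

View pics/t6.png

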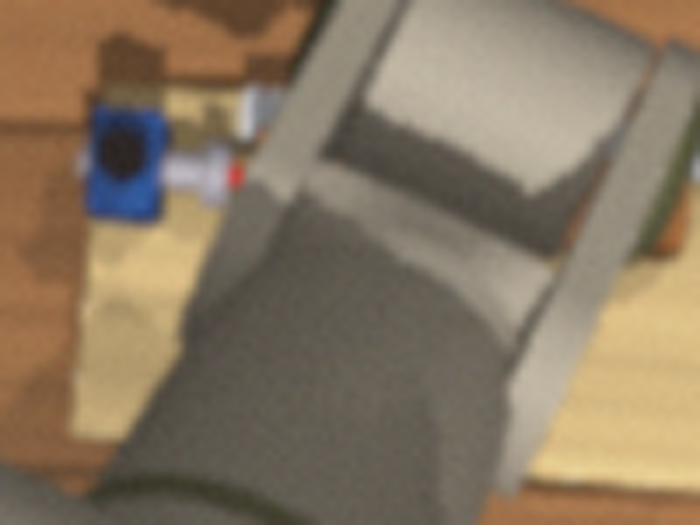

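The arm hides the batten's end. The pin is out, with its tip at (243,176) and the collar at (229,176). Feeling forward in small steps.

>>> {"op": "carry_out", "data": {"motion": [[[0,0,-0.08,0,0,0,3.0],[0,0,-0.16,0,0,0,3.0],[0,0,-0.24,0,0,0,3.0],[0,0,-0.32,0,0,0,3.0],[0,0,-0.4,0,0,0,3.0]]]}}

```text
time_s: 12.43
position: [0.525, -0.1032, 0.0534]
tool_rot: [[-0.001, 0.998, -0.061], [-0.002, -0.061, -0.998], [-1.0, -0.001, 0.002]]
ft_force: [-8.4, -9.3, 4.7]
grip_width: 0.0358
```

>>> {"op": "carry_out", "data": {"motion": [[[0,0,-0.05,0,0,0,3.0],[0,0,-0.1,0,0,0,3.0],[0,0,-0.15,0,0,0,3.0],[0,0,-0.2,0,0,0,3.0]]]}}

```text
time_s: 12.77
position: [0.5251, -0.1013, 0.0534]
tool_rot: [[-0.001, 0.998, -0.061], [-0.002, -0.061, -0.998], [-1.0, -0.001, 0.003]]
ft_force: [-8.0, -9.5, 4.2]
grip_width: 0.0358
```

>>> {"op": "carry_out", "data": {"motion": [[[0,0,-0.04,0,0,0,3.0],[0,0,-0.08,0,0,0,3.0],[0,0,-0.12,0,0,0,3.0]]]}}

```text
time_s: 13.02
position: [0.5252, -0.1001, 0.0534]
tool_rot: [[-0.001, 0.998, -0.061], [-0.002, -0.061, -0.998], [-1.0, -0.001, 0.003]]
ft_force: [-7.4, -10.3, 4.4]
grip_width: 0.0355
```

Baseline friction is about 9–10 N. Continuing in about 1 mm calls.

>>> {"op": "carry_out", "data": {"motion": [[[0,0,-0.04,0,0,0,3.0],[0,0,-0.08,0,0,0,3.0],[0,0,-0.12,0,0,0,3.0]]]}}

```text
time_s: 13.27
position: [0.5253, -0.0989, 0.0535]
tool_rot: [[-0.001, 0.998, -0.061], [-0.002, -0.061, -0.998], [-1.0, -0.001, 0.003]]
ft_force: [-8.7, -9.5, 3.8]
grip_width: 0.0358
```

>>> {"op": "carry_out", "data": {"motion": [[[0,0,-0.04,0,0,0,3.0],[0,0,-0.08,0,0,0,3.0],[0,0,-0.12,0,0,0,3.0]]]}}

```text
time_s: 13.52
position: [0.5253, -0.0977, 0.0534]
tool_rot: [[-0.001, 0.998, -0.061], [-0.002, -0.061, -0.998], [-1.0, -0.001, 0.003]]
ft_force: [-7.7, -9.6, 4.4]
grip_width: 0.0356
```

>>> {"op": "carry_out", "data": {"motion": [[[0,0,-0.04,0,0,0,3.0],[0,0,-0.08,0,0,0,3.0],[0,0,-0.12,0,0,0,3.0]]]}}

```text
time_s: 13.77
position: [0.5254, -0.0968, 0.0534]
tool_rot: [[-0.001, 0.998, -0.061], [-0.003, -0.061, -0.998], [-1.0, -0.001, 0.003]]
ft_force: [-8.9, -13.8, 4.5]
grip_width: 0.0349
```

>>> {"op": "carry_out", "data": {"motion": [[[0,0,-0.04,0,0,0,3.0],[0,0,-0.08,0,0,0,3.0]]]}}

```text
time_s: 13.93
position: [0.5254, -0.0968, 0.0534]
tool_rot: [[-0.002, 0.998, -0.061], [-0.004, -0.061, -0.998], [-1.0, -0.001, 0.005]]
ft_force: [-9.8, -19.3, 4.0]
grip_width: 0.0356
```

```bash
python3 - <<'E'
from h import *
a=env.get_image("top");h=cv2.cvtColor(a["image"],cv2.COLOR_RGB2HSV)[225:236,255:272]
m=((h[:,:,0]<6)|(h[:,:,0]>172))&(h[:,:,1]>120); ys,xs=np.nonzero(m);print(m.sum(),xs+255,ys+225)
b=env.get_image("scene");save(b,"pics/s7.png",(210,170,330,270),6)
E
```

```text
0 [] []
```

View pics/s7.png

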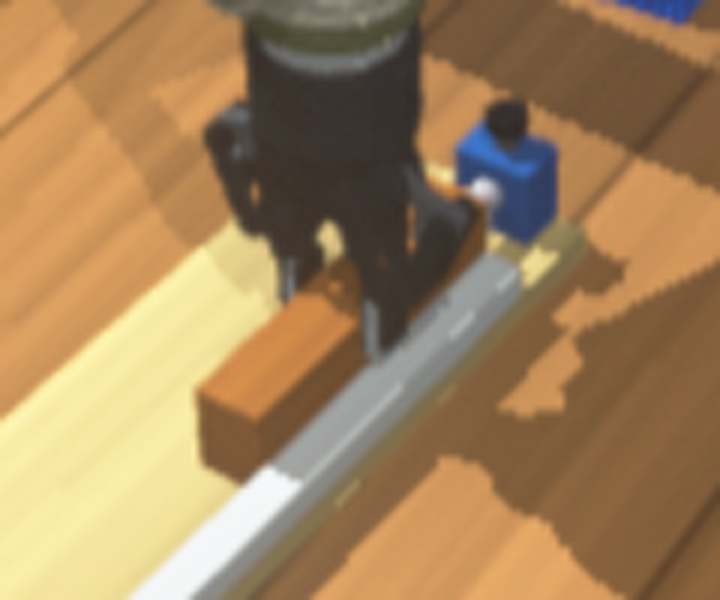

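Hard stop felt: motion stalled at y = -0.0968 and force rose from 10 to 19 N. The scene crop shows the batten end against the collar at (485,190), with no red visible. Relaxing slightly, opening and rising.

>>> {"op": "carry_out", "data": {"motion": [[[0,0,0.04,0,0,0,3.0],[0,0,0.04,0,0,0,3.7],[0,0,0.04,0,0,0,4.2],[0,0,0.04,0,0,0,5.0],[0,0,0.04,0,0,0,6.0]]]}}

```text
time_s: 14.45
position: [0.5264, -0.0944, 0.0531]
tool_rot: [[0.001, 0.998, -0.061], [0.0, -0.061, -0.998], [-1.0, 0.001, -0.0]]
ft_force: [0.2, 0.3, 0.2]
grip_width: 0.0598
```

>>> {"op": "carry_out", "data": {"motion": [[[0,0,0,0,0,0,6.0],[0,0,0,0,0,0,6.0],[-1,0,0,0,0,0,6.0],[-3,0,0,0,0,0,6.0],[-6,0,0,0,0,0,6.0]]]}}

```text
time_s: 14.87
position: [0.5251, -0.0942, 0.1126]
tool_rot: [[-0.004, 0.998, -0.061], [0.002, -0.061, -0.998], [-1.0, -0.004, -0.001]]
ft_force: [0.1, -0.1, -0.8]
grip_width: 0.0599
```

>>> {"op": "carry_out", "data": {"motion": [[[-2,0,2,0,0,0,6.0],[-4,0,5,0,0,0,6.0],[-6,-3,8,0,0,0,6.0],[-7,-6,10,0,0,0,6.0],[-7,-8,12,0,0,0,6.0]]]}}

```text
time_s: 15.28
position: [0.4375, -0.2107, 0.1859]
tool_rot: [[0.003, 0.998, -0.061], [-0.003, -0.061, -0.998], [-1.0, 0.003, 0.003]]
ft_force: [0.6, -0.3, 0.7]
grip_width: 0.0599
```

```bash
python3 - <<'E'
from h import *
a=env.get_image("wrist");b=env.get_image("scene")
save(a,"pics/w8.png");save(b,"pics/s8.png",(210,170,330,270),5)
w=cv2.imread("pics/w8.png");s=cv2.imread("pics/s8.png");s=cv2.resize(s,(240,200))
w=np.hstack([w,cv2.copyMakeBorder(s,0,220,0,0,cv2.BORDER_CONSTANT)]);cv2.imwrite("pics/c8.png",w)
E
```

```text
(no output)
```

View pics/c8.png

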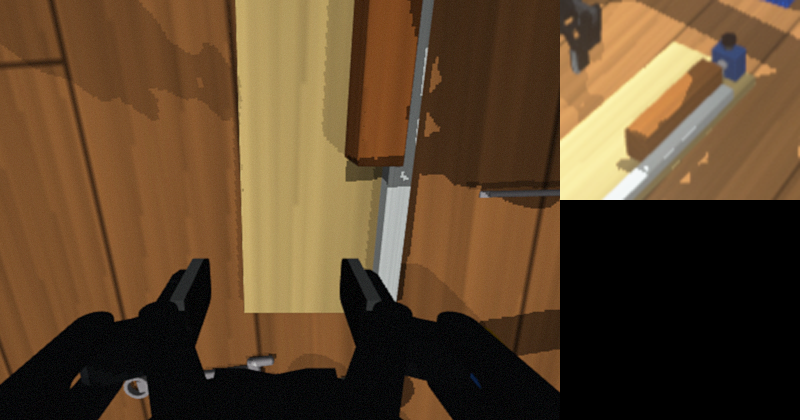

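The batten lies along the fence, and the inset shows its end at the collar. Looking closer at the pin from above.

>>> {"op": "carry_out", "data": {"motion": [[[-1,1.6,-3.3,0,0,0,6.0],[-2,3.2,-6.6,0,0,0,6.0],[-2,4.8,-10,0,0,0,6.0],[-2,6.4,-13.3,0,0,0,6.0],[-2,7.4,-15.5,0,0,0,6.0]]]}}

```text
time_s: 15.8
position: [0.5234, -0.0561, 0.2037]
tool_rot: [[0.001, 0.998, -0.059], [0.0, -0.059, -0.998], [-1.0, 0.001, -0.0]]
ft_force: [-0.4, -0.1, -0.3]
grip_width: 0.0596
```

>>> {"op": "carry_out", "data": {"motion": [[[0,0.4,-2,0,0,0,6.0],[0,0.7,-4,0,0,0,6.0],[0,0.7,-4,0,0,0,6.0]]]}}

```text
time_s: 16.05
position: [0.5322, -0.0163, 0.2034]
tool_rot: [[0.0, 0.998, -0.057], [0.001, -0.057, -0.998], [-1.0, 0.0, -0.001]]
ft_force: [-0.0, 0.3, -0.2]
grip_width: 0.06
```

```bash
python3 - <<'E'
from h import *
a=env.get_image("wrist");save(a,"pics/w9.png",(160,60,400,240),3.3)
h=cv2.cvtColor(a["image"],cv2.COLOR_RGB2HSV)
m=((h[:,:,0]<5)|(h[:,:,0]>172))&(h[:,:,1]>150)&(h[:,:,2]>90);ys,xs=np.nonzero(m);print(m.sum(),list(zip(xs,ys))[:20])
E
```

```text
492 [(np.int64(509), np.int64(347)), (np.int64(511), np.int64(347)), (np.int64(510), np.int64(348)), (np.int64(511), np.int64(348)), (np.int64(512), np.int64(348)), (np.int64(513), np.int64(348)), (np.int64(514), np.int64(348)), (np.int64(515), np.int64(348)), (np.int64(516), np.int64(348)), (np.int64(517), np.int64(348)), (np.int64(518), np.int64(348)), (np.int64(519), np.int64(348)), (np.int64(520), np.int64(348)), (np.int64(521), np.int64(348)), (np.int64(522), np.int64(348)), (np.int64(523), np.int64(348)), (np.int64(524), np.int64(348)), (np.int64(525), np.int64(348)), (np.int64(526), np.int64(348)), (np.int64(527), np.int64(348))]
```

View pics/w9.png

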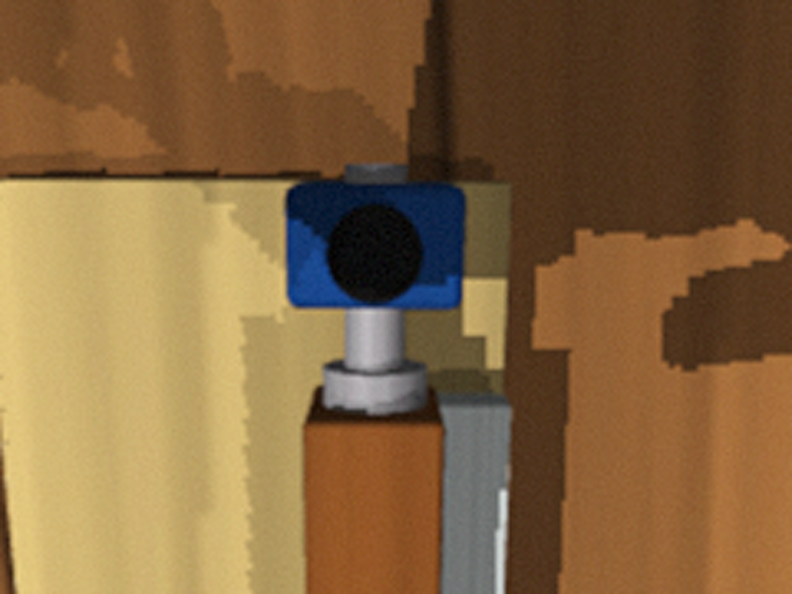

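The crop shows the collar meeting the batten's end face (collar front edge at about row 411, batten top edge at row 422), with no red between. Turning that into numbers.

```bash
python3 - <<'E'
from h import *
a=env.get_image("wrist")
P=lambda x,y,z: pt(a,160+x/3.3,60+y/3.3,z)[:2]
y=np.array([.0605,.998]);x=np.array([.998,-.0605]);c=np.array([.484,-.148])
for n,p in dict(batten_end_top=P(373,422,.068),end_bot=P(373,389,.018),collar58=P(375,411,.058),fenceback=P(510,402,.036),batten_r=P(443,430,.068),batten_r2=P(440,590,.068),bl=P(306,430,.068),bl2=P(306,590,.068)).items(): print(n,(p@y).round(4),(p@x).round(4))
E
```

```text
batten_end_top 0.0263 0.5311
end_bot 0.0244 0.5308
collar58 0.0268 0.5315
fenceback 0.0245 0.5692
batten_r 0.0242 0.5487
batten_r2 -0.019 0.5487
bl 0.0241 0.5142
bl2 -0.0191 0.5135
```

The end-to-collar gap comes out at 0 ± 1 mm, the batten face is on the fence plane (0.5487 against 0.5484), and the end has not moved from where it stalled. Handing in.

```bash
python3 - <<'E'
from h import *
s=env.observe();print(s["time_s"],s["ft_force"]);print(env.close_job())
E
```

```text
16.15 [-0.67998539 -0.45307936  0.53983238]
the job is handed in; nothing more can be done
None
```

The offcut is in the scrap box, and the batten lies along the fence butted against the stop. I handed the job in at 16 s of the 58 s allowed.

- **Offcut:** I gripped it, set it down in the box clear of the small scrap and let go. A later picture showed it standing in the box.
- **Batten:** I gripped it lightly (20 N), turned it parallel and moved it until it touched the fence. Then I slid it along and felt forward in 1 mm steps. It stalled when the wrist force rose from about 10 N (friction) to 19 N. I then opened the jaws and lifted clear.

**Last checks:**
- **Fence:** by the pictures, the batten's face is on the fence plane to about 0.3 mm. Its edges measured parallel to the fence within about 1°, the last check being over only about 45 mm of its length.
- **Stop:** the gap between the batten's end and the collar is 0 ± 1 mm with no red showing, so the pin should be pressed in beyond the required 4.2 mm. The batten's end stayed within 0.6 mm of where it stalled.
- **Contact:** the wrist force after letting go was near zero.

No check failed, and I did not touch the bystanders. The pin's travel was not measured directly, because the collar hides it from the last view.

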